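# Fetch the last piece for a dry-fit from the scrap tray

## Task

Fetch the third piece for the row of softwood blocks at the L-shaped bench stop: in the plywood scrap tray lies one block as long as those two. Swing the tray's hinged front fully down, slide that block out through the opening rather than lifting it over the walls, and leave everything else in the tray and the front down. Lay it flat as the next in the row, side tight against its neighbour and end against the back batten, without shifting the other two or disturbing the glue bottle or the clamp.

Things in the scene. Friction and masses are not known exactly. Their poses are not given: they have to be found in the camera images.
- tray: Open-topped plywood scrap tray, fixed. Origin: centre of its inside (plan), at bench level. Own -y points out of the mouth. Inside x = -98..98 mm, y = -107.5..107.5 mm; walls 9 mm thick, 62 mm high at -x, +x and +y; floor top at z = 7 mm. The mouth (y = -107.5 mm) is closed by the hinged front. Pieces lie along y in three lanes at x = -64, 0, +64 mm; which lies where varies.
- tray_flap (a joint): Tray's hinged plywood front, 214 wide, 58 high, 6 mm thick, top edge at z = 65 mm. 0 = upright (shut), 1.57 = down flat outward. Hinge line along the tray's x at its y = -107.5, z = 7 mm; down, its upper face continues the floor to y = -165 mm. Stays put near upright, falls by itself past about 0.5 rad; under 2 N at the top edge opens it.
- long_block_mid (a point): Centre of the wanted softwood block, 45 x 150 x 34 mm high, long axis its own y (along the tray's y), about 0.11 kg, on the tray floor. No finger room beside it; 37 to 53 mm free between its rear end and the tray's back (+y) wall, 12 to 29 mm between its front end and the hinged front.
- short_block_mid (a point): Centre of a softwood block of the same section but only 95 mm long (45 x 95 x 34 mm, long axis y), in the tray; not wanted.
- flat_a_mid (a point): Centre of a flat dark offcut 60 x 120 x 20 mm (long axis y) on the tray floor; not wanted.
- flat_b_mid (a point): Centre of a second flat dark offcut of the same size, lying on the first, its top 47 mm above the bench; not wanted.
- tape_roll_mid (a point): Centre of a roll of black tape, 68 mm across, 19 mm high, lying on the flat offcuts (top 66 mm above the bench); stays in the tray.
- spool_mid (a point): Centre of a spool, 52 mm across, 44 mm high, standing on the tray floor behind the short block; stays in the tray.
- jig: L-shaped bench stop of two battens 26 mm wide, 28 mm high, fixed. Origin: inner corner at bench level. Back batten: inner face x = 0, from the corner to y = +145 mm; side batten: inner face y = 0, from the corner to x = -155 mm. Blocks lie on the bench along the jig's x, ends at x = 0, side by side: centres at x = -75, y = 23, 68 and, for the third, 113 mm.
- row_block_1_mid (a point): Centre of the first block of the row (45 x 150 x 34 mm, its own y is its long axis), in the corner of the stop; loose.
- row_block_2_mid (a point): Centre of the second block of the row, the same size, touching the first; loose. The third belongs beside it on the side away from the side batten.
- glue: Upright glue bottle, 64 mm across, 204 mm high, loose, on the bench beyond the work; origin at the centre of its underside.
- clamp: C-clamp lying flat, 123 x 102 x 16 mm, loose, on the bench beyond the bench stop; origin at the centre of its underside.

How it is judged:
By the outcome, as a careful person would: the job done as asked, in the order asked, and still so for the second after the job is handed in, with the robot touching nothing.
It also fails if it takes over 62 s, if anything falls off the work surface, if the arm or the gripper's body presses on something with over 40 N, if the wrist force passes 120 N, or if a joint passes its speed limit or range.

## Robot

A 6-joint arm with a two-finger parallel gripper is mounted at the origin on the work surface; the furniture and walls round the work are solid. World frame = base frame: x ahead of the robot, y to its left, z up, the work surface at z = 0. Lengths are in mm, angles in rad, forces in N, time in s.
With the tool pointing down it reaches from about 325 to 925 mm from the base axis. Payload 3.1 kg.
Tool frame: the origin (TCP) lies at the very end of the fingers, on their centre line; the grasp point (between the pads) lies 19 mm behind it; z points along the fingers, y is the line along which they close (so a half turn about z gives the same grasp; the last joint's range is limited). The gripper opens to 85 mm and grips with 20 to 120 N. Pads are 22 mm wide; open, the fingers measure 114 mm over their backs; the gripper's body (76 mm by 85 mm) begins 54 mm behind the grasp point. The pads swing forward as they close: fully open they stand 13 mm farther back than shut.
Start: joints at [-0.112, 0.217, 1.613, -0, 1.311, -0.112], TCP at [625.011, 0.021, 231.3] pointing down, gripper open.
Joint ranges: [-2.75, 2.75], [-0.78, 2.1], [0.31, 2.55], [-1.13, 4.27], [0.13, 2.63], [-2.58, 2.58]. Speed limits (rad/s): [2.79, 2.79, 3.14, 3.14, 3.14, 3.14].

## Interface

Orientations are given as a rotation vector (axis times angle).
In Python, from rig import status, get_image, ticket gives the robot as it stands.
- The arm moves only by the tool move_arm, never from a script. Its argument "motion" is a list of rows, each an object with "delta_pos": the shift along the world's x, y, z in m, a list of three; "rotation": the turn, a rotation vector about the world's x, y, z in rad, a list of three. A call has 1 to 5 rows; each row shifts and turns the commanded pose from where the row before left it; what a row does not reach is not made up. A row lasts 1/10 s, in which the tool goes at most 50 mm and 8.59 degrees, less where a joint would pass 70% of its speed; a pose out of reach is approached as far as the arm can. A call is refused whole if a number of a shift passes 0.05 or a number of a turn 0.15, either way. A call with a gripper value outside its range is refused whole. "jaw" is the opening, from 0 (shut) to 1 (fully open), set as the call begins (left out, the last holds). The fingers move at their own pace and stop on an object; "newtons" is the grip in N (left out, the last holds). Time passes only in rows, so rows that do not move let the fingers close. It gives the time, the measured TCP pose, the force, the opening and the grip force at its end, in the units of the state.
- status.get_state(): the state, without advancing time (a new reading comes with each control period).
- get_image(name): name is "scene" or "side" or "wrist"; returns a dict with "frame" (480x640x3 uint8, red, green, blue), "fx", "fy", "cx", "cy" (pixels), "rvec" (rotation vector, rad) and "tvec" (3), from world to camera coordinates, as OpenCV has them. Camera axes: x right, y down, z forward; pixel columns grow to the right and rows downward; lengths in mm; the calibration is good to about 2 mm. A picture is of the moment at which its call begins. There is no depth.
- ticket.job_done(): hands the job in; it is judged then, once.
The state is a dict: "time_s": time; "joint_pos": joint angles; "dq": joint speeds; "joint_efforts": joint torques, N m; "tcp_pos": TCP position; "tcp_rot": TCP orientation; "ft_force": force on the tool from outside, world axes, zero at the start; "ft_torque": the same for the moment, N m; "grip_width": opening from 0.0 (shut) to 1.0 (fully open); "grip_force": force on a finger pad.
Only numpy, scipy, OpenCV 4.12 (cv2) and the standard library are available. Lean on these libraries where they do the work, as an engineer would, in place of code of your own. Each camera call takes 0.05 s, during which the arm holds its last target. There are 200 camera calls.

## Working session

There is one attempt and no reset: what is moved stays moved. The work goes in short steps, Python scripts to look and compute and a tool call to move; the robot and the scene stay as the last step left them, time stands still between calls to the robot, and variables do not carry over. Pictures are saved under pics/ and viewed, at most 10 in all, crops included, and the job is handed in when it is done.

Besides the shell and the picture viewer there is one more tool, called after ">>>" as name(argument=value, ...) on one line, values as JSON. move_arm: Moves the arm, as the interface text tells. Its arguments: {"type":"object","properties":{"motion":{"type":"array","items":{"type":"object","properties":{"delta_pos":{"type":"array","items":{"type":"number"}},"rotation":{"type":"array","items":{"type":"number"}}}}},"jaw":{"type":"number"},"newtons":{"type":"number"}},"required":["motion"]}

```bash
ls; mkdir -p pics
cat > h.py <<'E'
import numpy as np, cv2
from rig import status, get_image, ticket
def snap(n,f):
    im=get_image(n); cv2.imwrite('pics/'+f+'.png',im['frame'][:,:,::-1]); np.save('pics/'+f+'.npy',im,allow_pickle=True); return im
def load(f): return np.load('pics/'+f+'.npy',allow_pickle=True).item()
def ray(im,u,v):
    R=cv2.Rodrigues(np.array(im['rvec'],float))[0]; t=np.array(im['tvec'],float).ravel()
    d=R.T@np.array([(u-im['cx'])/im['fx'],(v-im['cy'])/im['fy'],1]); return -R.T@t,d
def plane(im,u,v,z):
    c,d=ray(im,u,v); return c+d*(z-c[2])/d[2]
def proj(im,p):
    R=cv2.Rodrigues(np.array(im['rvec'],float))[0]; q=R@np.array(p,float)+np.array(im['tvec'],float).ravel()
    return np.array([im['fx']*q[0]/q[2]+im['cx'],im['fy']*q[1]/q[2]+im['cy']])
E
python3 - <<'E'
from h import *
a=snap('scene','s0');b=snap('side','d0')
for i in(a,b): print(ray(i,320,240),i['fx'])
print(status.get_state())
E
```

```text
pics
(array([552.55505044, 894.84149169, 541.37110006]), array([ 0.01779495, -0.85219171, -0.52325418])) 474.6694599362777
(array([ 430.97245971, 1012.17304967,  553.95324712]), array([ 0.09984942, -0.86277057, -0.49649508])) 534.9444081691114
{'time_s': 0.1, 'joint_pos': array([-1.12186027e-01,  2.17704043e-01,  1.61479397e+00, -1.91012846e-05,
        1.31132466e+00, -1.12217245e-01]), 'dq': array([ 0.00089562, -0.00075845, -0.0002617 ,  0.00168374,  0.00033642,
        0.00023741]), 'joint_efforts': array([-3.89421966e-04, -3.98076224e+01, -3.04969239e+01, -1.69335931e-04,
        4.17826959e-03,  6.71974954e-05]), 'tcp_pos': array([6.24249427e+02, 1.09813626e-01, 2.30072558e+02]), 'tcp_rot': array([-2.22017610e+00, -2.22025634e+00,  2.20546596e-03]), 'ft_force': array([-0.16432888,  0.66149346, -1.79981756]), 'ft_torque': array([4.90249172e-02, 2.46472714e-02, 2.26472192e-05]), 'grip_force': 0.0, 'grip_width': 1.0030993565078028}
```

View pics/s0.png

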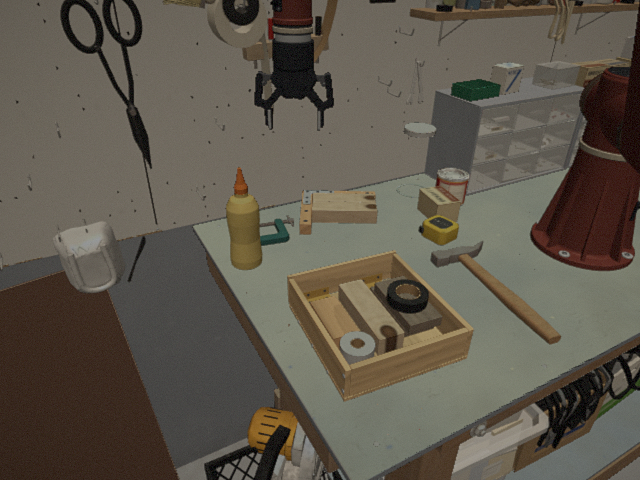

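View pics/d0.png

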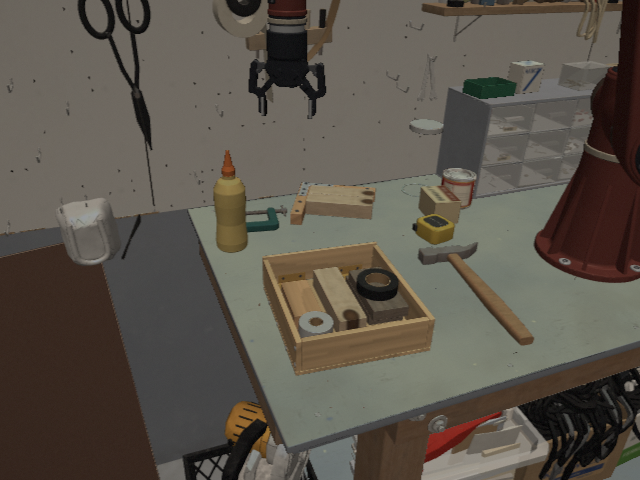

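The scene view shows the tray at about (380,320), its mouth apparently on the far side at (340,268). The spool is at (357,345), the middle block at (370,315), the tape at (407,295), and the jig with two blocks at (340,208). The side view agrees. I'll look at enlarged crops next.

Run:
```python
from h import *
a=cv2.imread('pics/s0.png'); 
c1=cv2.resize(a[240:400,275:485],None,fx=3.6,fy=3.6,interpolation=cv2.INTER_CUBIC)
cv2.imwrite('pics/c1.png',c1)
c2=cv2.resize(a[170:280,220:400],None,fx=4.4,fy=4.4,interpolation=cv2.INTER_CUBIC)
cv2.imwrite('pics/c2.png',c2)
```

```text
(no output)
```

View pics/c1.png

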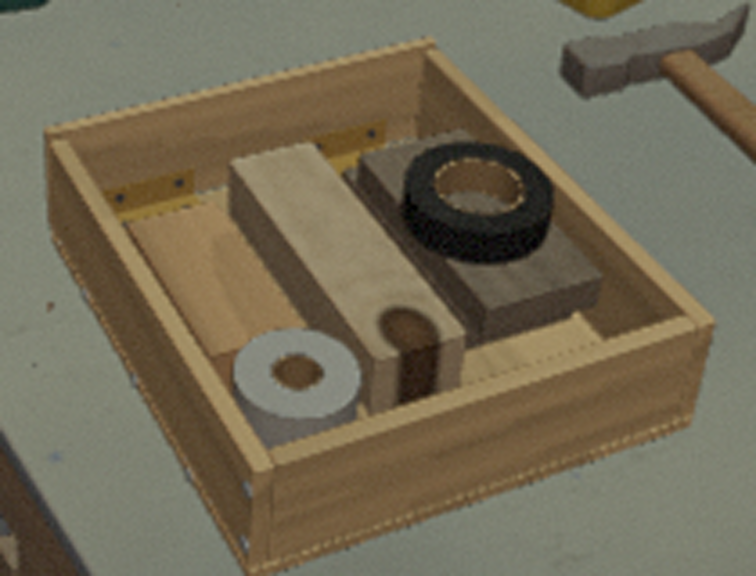

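View pics/c2.png

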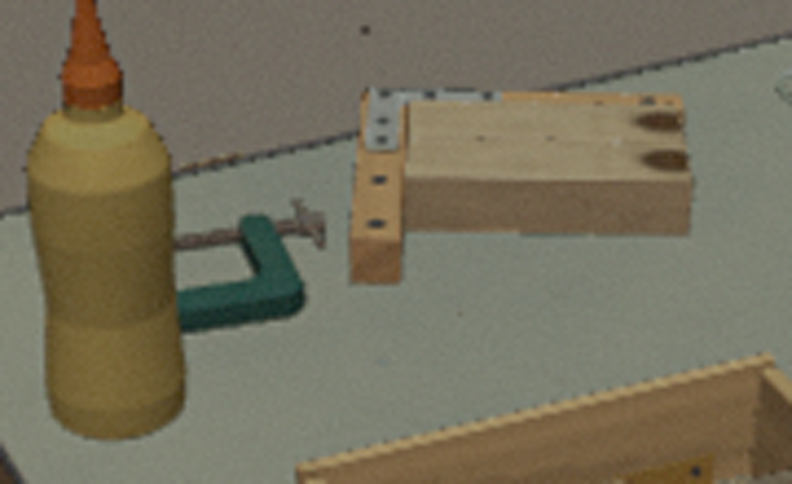

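The c1 crop shows the flap with its brass hinges at the far side. The long block is in the middle lane, with top corners at crop pixels (232,165), (315,145), (463,330) and (372,358). In c2 the row's top-face corners are at about (410,97), (683,105), (690,180) and (405,178), and the batten end is at (350,235).

Run:
```python
from h import *
im=load('s0')
f1=lambda p:(275+(p[0]+.5)/3.6-.5,240+(p[1]+.5)/3.6-.5)
f2=lambda p:(220+(p[0]+.5)/4.4-.5,170+(p[1]+.5)/4.4-.5)
def show(n,f,pts,z):
    for p in pts: print(n,p,plane(im,*f(p),z).round(1)[:2])
show('tray rim',f1,[(265,468),(714,322)],62)
show('flap outer top',f1,[(45,130),(430,40)],65)
show('long top',f1,[(232,165),(315,145),(463,330),(372,358)],41)
show('tape top',f1,[(478,190)],66)
show('spool top',f1,[(297,370)],51)
show('row top',f2,[(410,97),(683,105),(690,180),(405,178)],34)
show('row bottom',f2,[(690,235),(405,232)],0)
show('batten top end',f2,[(350,235),(403,235)],28)
show('batten bot end',f2,[(350,282),(402,282)],0)
show('clamp',f2,[(300,300)],8)
show('glue bottom',f2,[(118,435)],0)
```

```text
tray rim (265, 468) [521.5 443.9]
tray rim (714, 322) [333.1 357. ]
flap outer top (45, 130) [621.3 238.2]
flap outer top (430, 40) [429.9 150.3]
long top (232, 165) [531.9 229.9]
long top (315, 145) [490.8 211.8]
long top (463, 330) [433.4 342.7]
long top (372, 358) [473.9 361.4]
tape top (478, 190) [421.3 277.1]
spool top (297, 370) [506.6 380.2]
row top (410, 97) [ 593.9 -156.5]
row top (683, 105) [ 442.2 -155.5]
row top (690, 180) [444.7 -66.6]
row top (405, 178) [592.5 -60.6]
row bottom (690, 235) [442.  -68.9]
row bottom (405, 232) [592.5 -64.1]
batten top end (350, 235) [617.7 -10. ]
batten top end (403, 235) [591.3 -11.4]
batten bot end (350, 282) [618.  -11.3]
batten bot end (402, 282) [591.8 -12.6]
clamp (300, 300) [640.4  20.6]
glue bottom (118, 435) [712.9 127.8]
```

>>> move_arm(motion=[{"delta_pos": [-0.023, 0.044, 0], "rotation": [0, 0, 0.084]}, {"delta_pos": [-0.023, 0.044, 0], "rotation": [0, 0, 0.084]}, {"delta_pos": [-0.023, 0.044, 0], "rotation": [0, 0, 0.084]}, {"delta_pos": [-0.023, 0.044, 0], "rotation": [0, 0, 0.084]}, {"delta_pos": [-0.023, 0.044, 0], "rotation": [0, 0, 0.084]}], jaw=0)

```text
time_s: 0.6
tcp_pos: [508.5, 221.4, 230.8]
tcp_rot: [-1.705, -2.638, 0.001]
ft_force: [0.7, 0.4, -0.8]
grip_width: 0.144
grip_force: 0.0
```

>>> move_arm(motion=[{"delta_pos": [0, 0, 0]}, {"delta_pos": [0, 0, 0]}])

```text
invalid input
```

Run:
```python
from h import *
im=snap('wrist','w1'); s=status.get_state(); print(s['tcp_pos'],s['tcp_rot'],ray(im,320,240),im['fx'],s['ft_force'])
a=load('s0'); print(plane(a,440,222,0),plane(a,420,213,0),plane(a,440,243,0))
```

```text
[504.33880491 228.06411532 230.62762937] [-1.69151075 -2.63825473 -0.00392466] (array([475.15349748, 297.03246149, 374.08097411]), array([ 0.12631739, -0.27513714, -0.9533142 ])) 397.85453897115207 [-2.97253605  3.49671019  0.51822303]
[291.58469016 -81.83497743   0.        ] [ 332.24000532 -124.18053373    0.        ] [309.16294121  12.50672576   0.        ]
```

View pics/w1.png

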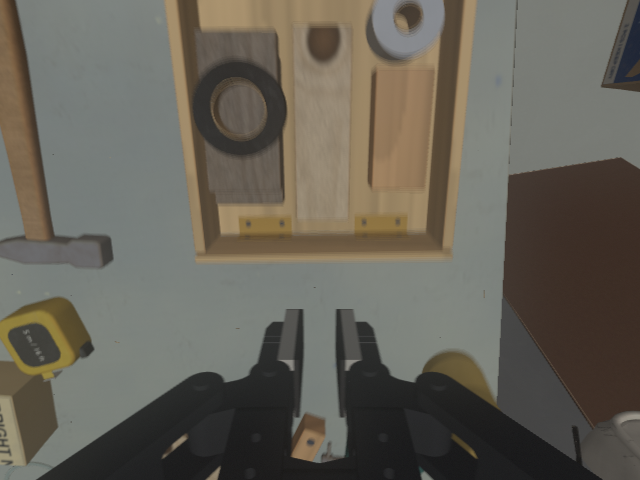

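The wrist view shows the long block in the middle with corners near (293,25), (351,25), (349,219) and (297,219). The flap's top runs along row 258, from column 196 to 451.

Run:
```python
from h import *
im=load('w1')
P=lambda p,z:plane(im,*p,z)[:2]
L=[P(p,41) for p in [(293,25),(351,25),(349,219),(297,219)]]
for l in L: print(l.round(1))
c=sum(L)/4; ax=(L[2]+L[3]-L[0]-L[1])/2; print('block',c,np.linalg.norm(ax),np.degrees(np.arctan2(-ax[0]*-1,-ax[1])))
e=[P((196,259),65),P((451,257),65)]; d=e[1]-e[0]; print('flap',e,np.linalg.norm(d),np.degrees(np.arctan2(d[1],d[0])),sum(e)/2)
f=[P(p,27+20) for p in [(195,30),(275,32),(283,203),(212,203)]]; print('flats',f)
s=status.get_state(); print(s['tcp_pos'],s['tcp_rot'])
g=load('s0')
```

```text
[431.9 345.1]
[471.1 362.9]
[534.2 228.5]
[493.4 210. ]
block [482.65908115 286.62929482] 148.40211241243568 24.81286112219625
flap [array([429.34047728, 150.42377484]), array([620.85962865, 239.06642097])] 211.03815782031685 24.836567900365978 [525.10005296 194.7450979 ]
flats [array([368.63457258, 311.70353634]), array([422.45861663, 334.62352086]), array([476.91361746, 219.42971021]), array([422.82802454, 194.94805704])]
[504.33880491 228.06411532 230.62762937] [-1.69151075 -2.63825473 -0.00392466]
```

>>> move_arm(motion=[{"delta_pos": [0, 0, -0.03], "rotation": [0, 0, 0]}, {"delta_pos": [0, 0, -0.03], "rotation": [0, 0, 0]}, {"delta_pos": [0, 0, 0], "rotation": [0, 0, 0]}])

```text
time_s: 0.95
tcp_pos: [505.7, 219.0, 166.0]
tcp_rot: [-1.705, -2.63, 0.013]
ft_force: [-0.0, 0.0, 0.3]
grip_width: 0.0
grip_force: 0.0
```

>>> move_arm(motion=[{"delta_pos": [0.002, 0.003, -0.03], "rotation": [0, 0, 0.013]}, {"delta_pos": [0, 0, -0.03], "rotation": [0, 0, 0]}, {"delta_pos": [0, 0, -0.03], "rotation": [0, 0, 0]}, {"delta_pos": [0, 0, -0.028], "rotation": [0, 0, 0]}, {"delta_pos": [0, 0, 0], "rotation": [0, 0, 0]}])

```text
time_s: 1.45
tcp_pos: [508.9, 221.6, 50.0]
tcp_rot: [-1.691, -2.641, 0.01]
ft_force: [-0.6, 0.2, -0.2]
grip_width: 0.003
grip_force: 0.0
```

```bash
python3 -c "
from h import *
s=status.get_state(); print(s['tcp_pos'],s['tcp_rot'],s['ft_force'])"
```

```text
[508.90724683 221.61383707  49.99493642] [-1.690551   -2.64132461  0.01002056] [-0.5613591   0.20127785 -0.20864323]
```

>>> move_arm(motion=[{"delta_pos": [0.005, -0.011, 0], "rotation": [0, 0, 0]}, {"delta_pos": [0.005, -0.011, 0], "rotation": [0, 0, 0]}, {"delta_pos": [0.005, -0.011, 0], "rotation": [0, 0, 0]}, {"delta_pos": [0.005, -0.011, 0], "rotation": [0, 0, 0]}, {"delta_pos": [0.005, -0.011, 0], "rotation": [0, 0, 0]}])

```text
time_s: 1.95
tcp_pos: [538.4, 166.8, 54.4]
tcp_rot: [1.692, 2.645, 0.002]
ft_force: [-0.1, -0.3, 0.5]
grip_width: 0.003
grip_force: 0.0
```

>>> move_arm(motion=[{"delta_pos": [0.005, -0.011, 0], "rotation": [0, 0, 0]}, {"delta_pos": [0, 0, 0], "rotation": [0, 0, 0]}, {"delta_pos": [0, 0, 0], "rotation": [0, 0, 0]}])

```text
time_s: 2.25
tcp_pos: [542.1, 156.6, 53.3]
tcp_rot: [-1.694, -2.646, -0.0]
ft_force: [-1.0, 0.4, -0.0]
grip_width: -0.004
grip_force: 0.0
```

Run:
```python
from h import *
im=snap('scene','s1'); a=cv2.imread('pics/s1.png'); cv2.imwrite('pics/c3.png',cv2.resize(a[150:400,220:500],None,fx=2.4,fy=2.4))
```

```text
(no output)
```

View pics/c3.png

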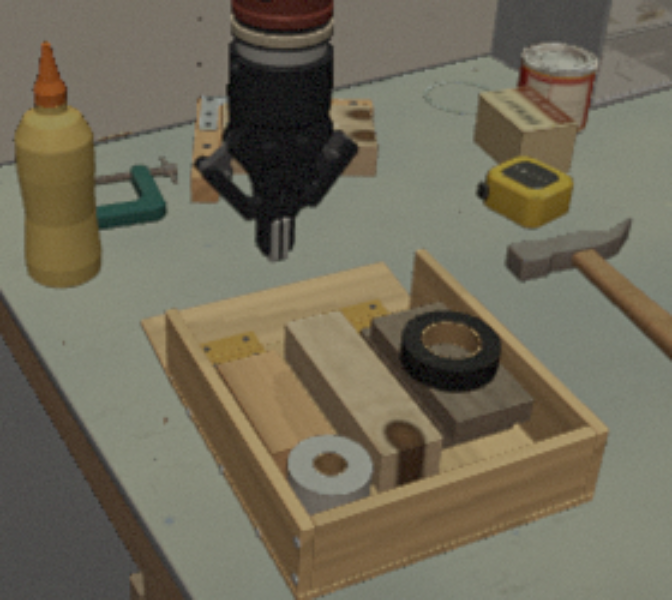

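The flap is flat on the bench at (270,300) in the crop. The row looks untouched and the fingers are clear at (278,255). Next I'll go over to the gap behind the block.

>>> move_arm(motion=[{"delta_pos": [0, 0, 0.04], "rotation": [0, 0, 0]}, {"delta_pos": [0, 0, 0.04], "rotation": [0, 0, 0]}, {"delta_pos": [-0.016, 0.037, 0], "rotation": [0, 0, 0]}, {"delta_pos": [-0.016, 0.037, 0], "rotation": [0, 0, 0]}, {"delta_pos": [-0.016, 0.037, 0], "rotation": [0, 0, 0]}])

```text
time_s: 2.8
tcp_pos: [493.3, 269.6, 133.9]
tcp_rot: [1.693, 2.646, 0.002]
ft_force: [0.0, 0.1, -0.1]
grip_width: 0.003
grip_force: 0.0
```

>>> move_arm(motion=[{"delta_pos": [-0.017, 0.036, 0], "rotation": [0, 0, 0]}, {"delta_pos": [-0.017, 0.036, 0], "rotation": [0, 0, 0]}, {"delta_pos": [-0.017, 0.036, 0], "rotation": [0, 0, 0]}, {"delta_pos": [0, 0, 0], "rotation": [0, 0, 0]}, {"delta_pos": [0, 0, 0], "rotation": [0, 0, 0]}])

```text
time_s: 3.3
tcp_pos: [441.9, 376.9, 133.0]
tcp_rot: [1.688, 2.649, -0.001]
ft_force: [0.4, 0.2, 0.0]
grip_width: -0.0
grip_force: 0.0
```

Run:
```python
from h import *
s=status.get_state(); print(s['tcp_pos'],s['tcp_rot'],s['joint_pos'])
im=snap('wrist','w2')
```

```text
[441.91578574 376.87498401 133.00972277] [ 1.68807177e+00  2.64941744e+00 -1.33761851e-03] [ 5.85540432e-01  2.27424742e-01  1.79720271e+00 -4.82096569e-04
  1.11770453e+00  1.49530308e-01]
```

View pics/w2.png

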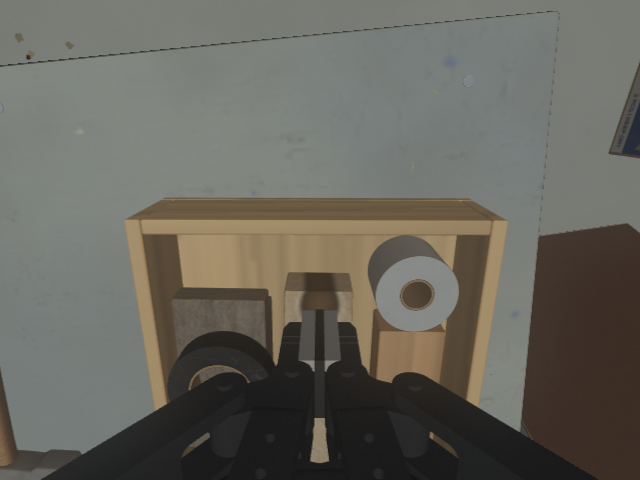

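The wrist view shows the fingers centred on the gap between the block's rear end (row 291) and the back wall (row 234). The spool is at (417,290) and the tape at (222,390).

Run:
```python
from h import *
im=load('w2'); T=np.array([477.5,297.8]);a=.433
R=np.array([[np.cos(a),np.sin(a)],[-np.sin(a),np.cos(a)]])
for n,p,z in [('blk L',(286,291),41),('blk R',(352,291),41),('wall L',(147,234),62),('wall R',(490,234),62),('spool',(416,293),51),('spool in',(376,293),51)]:
    print(n,(R@(plane(im,*p,z)[:2]-T)).round(1))
print(R@(status.get_state()['tcp_pos'][:2]-T))
```

```text
blk L [-19.8  59.8]
blk R [23. 60.]
wall L [-95.3 104.3]
wall R [ 97.5 105.3]
spool [62.  63.5]
spool in [37.1 63.4]
[ 1.05277718 85.67696789]
```

>>> move_arm(motion=[{"delta_pos": [0.002, -0.001, -0.03], "rotation": [0, 0, 0]}, {"delta_pos": [0, 0, -0.03], "rotation": [0, 0, 0]}, {"delta_pos": [0, 0, -0.025], "rotation": [0, 0, 0]}, {"delta_pos": [0, 0, -0.02], "rotation": [0, 0, 0]}, {"delta_pos": [0, 0, 0], "rotation": [0, 0, 0]}])

```text
time_s: 3.85
tcp_pos: [442.8, 371.7, 24.7]
tcp_rot: [-1.693, -2.642, 0.012]
ft_force: [-0.2, -0.5, 0.2]
grip_width: -0.0
grip_force: 0.0
```

>>> move_arm(motion=[{"delta_pos": [0.003, -0.006, 0], "rotation": [0, 0, 0]}, {"delta_pos": [0.003, -0.007, 0], "rotation": [0, 0, 0]}, {"delta_pos": [0.003, -0.006, 0], "rotation": [0, 0, 0]}, {"delta_pos": [0.003, -0.007, 0], "rotation": [0, 0, 0]}])

```text
time_s: 4.25
tcp_pos: [458.4, 349.1, 29.9]
tcp_rot: [1.693, 2.645, 0.004]
ft_force: [0.9, 0.8, 0.9]
grip_width: -0.0
grip_force: 0.6
```

>>> move_arm(motion=[{"delta_pos": [0.005, -0.011, 0], "rotation": [0, 0, 0]}, {"delta_pos": [0.005, -0.011, 0], "rotation": [0, 0, 0]}, {"delta_pos": [0.005, -0.011, 0], "rotation": [0, 0, 0]}, {"delta_pos": [0.005, -0.011, 0], "rotation": [0, 0, 0]}])

```text
time_s: 4.65
tcp_pos: [477.5, 304.0, 28.4]
tcp_rot: [1.693, 2.647, 0.0]
ft_force: [-0.2, 0.3, 1.3]
grip_width: -0.002
grip_force: 0.6
```

>>> move_arm(motion=[{"delta_pos": [0.005, -0.011, 0], "rotation": [0, 0, 0]}, {"delta_pos": [0.005, -0.011, 0], "rotation": [0, 0, 0]}, {"delta_pos": [0.005, -0.011, 0], "rotation": [0, 0, 0]}, {"delta_pos": [0.005, -0.01, 0], "rotation": [0, 0, 0]}, {"delta_pos": [0, 0, 0], "rotation": [0, 0, 0]}])

```text
time_s: 5.15
tcp_pos: [497.7, 260.4, 28.2]
tcp_rot: [1.694, 2.645, -0.001]
ft_force: [0.5, -0.4, 0.1]
grip_width: 0.0
grip_force: 0.0
```

Run:
```python
from h import *
T=np.array([477.5,297.8]);a=.433
R=np.array([[np.cos(a),np.sin(a)],[-np.sin(a),np.cos(a)]])
s=status.get_state();print(s['tcp_pos'],R@(s['tcp_pos'][:2]-T),s['ft_force'])
im=snap('scene','s2'); a=cv2.imread('pics/s2.png'); cv2.imwrite('pics/c4.png',cv2.resize(a[150:400,220:500],None,fx=2.4,fy=2.4))
```

```text
[497.7369511  260.39221717  28.15777306] [  2.67315481 -42.44679788] [ 0.48565936 -0.40981023  0.06179785]
```

View pics/c4.png

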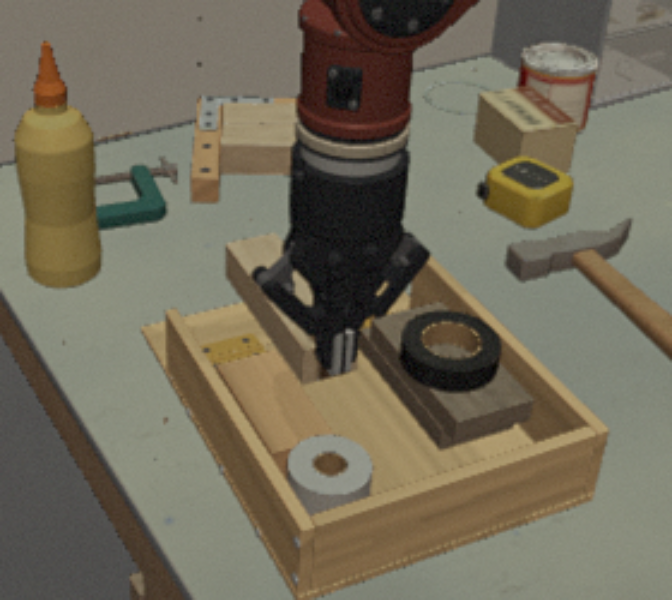

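The block is now out over the flap: front end at crop (250,240), rear at (315,365). It seems a little yawed. I'll rise, move above it, open the jaw and measure.

>>> move_arm(motion=[{"delta_pos": [-0.002, 0.004, 0.02], "rotation": [0, 0, 0]}, {"delta_pos": [0, 0, 0.045], "rotation": [0, 0, 0]}, {"delta_pos": [0, 0, 0.045], "rotation": [0, 0, 0]}, {"delta_pos": [0.017, -0.04, 0.04], "rotation": [0, 0, 0]}, {"delta_pos": [0.018, -0.043, 0], "rotation": [0, 0, 0]}])

```text
time_s: 5.7
tcp_pos: [531.6, 191.3, 179.3]
tcp_rot: [1.681, 2.643, 0.015]
ft_force: [1.4, 0.1, 0.1]
grip_width: 0.003
grip_force: 0.0
```

>>> move_arm(motion=[{"delta_pos": [0, 0, 0], "rotation": [0, 0, 0]}, {"delta_pos": [0, 0, 0], "rotation": [0, 0, 0]}, {"delta_pos": [0, 0, 0], "rotation": [0, 0, 0]}, {"delta_pos": [0, 0, 0], "rotation": [0, 0, 0]}, {"delta_pos": [0, 0, 0], "rotation": [0, 0, 0]}], jaw=1)

```text
time_s: 6.2
tcp_pos: [526.5, 190.1, 171.4]
tcp_rot: [-1.69, -2.647, 0.002]
ft_force: [0.4, -1.1, -0.8]
grip_width: 0.85
grip_force: 0.0
```

Run:
```python
from h import *
s=status.get_state();print(s['tcp_pos'],s['tcp_rot'],s['grip_width'])
im=snap('wrist','w3')
```

```text
[526.53055245 190.07410022 171.36897694] [-1.68959929e+00 -2.64721322e+00  1.53457891e-03] 0.8496913440878326
```

View pics/w3.png

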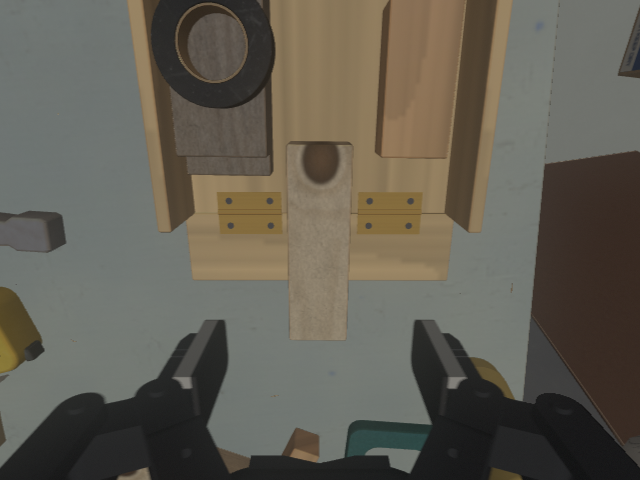

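The wrist view shows the block straight and centred, with its top at (288,143), (352,143), (347,339) and (290,339). The flap is flat and the neighbours are undisturbed.

Run:
```python
from h import *
im=load('w3'); P=lambda p,z:plane(im,*p,z)[:2]
T=np.array([477.5,297.8]);a=.433
R=np.array([[np.cos(a),np.sin(a)],[-np.sin(a),np.cos(a)]])
L=[P(p,41) for p in [(288,143),(352,143),(347,339),(290,339)]]
c=sum(L)/4; ax=L[0]+L[1]-L[2]-L[3]; print(c,R@(c-T),np.linalg.norm(ax)/2,np.arctan2(-ax[0],ax[1]))
print('rear',R@((L[0]+L[1])/2-T))
print('flats front',R@(P((272,156),47)-T),'short front',R@(P((378,157),41)-T),'flap end',R@(P((320,280),7)-T))
s=status.get_state();print(s['tcp_pos'])
r=cv2.Rodrigues(s['tcp_rot'])[0]; print(np.arctan2(r[1,1],r[0,1]))
```

```text
[531.80493528 180.17791051] [-6.05472970e-02 -1.29552994e+02] 149.64336834477575 0.42945456540924304
rear [  0.20472753 -54.73178013]
flats front [-31.38367638 -62.73089413] short front [ 39.32913786 -63.72528912] flap end [   0.72893173 -168.5698235 ]
[526.69012401 189.98400412 171.52357295]
0.43449902236996746
```

>>> move_arm(motion=[{"delta_pos": [0.005, -0.01, -0.03], "rotation": [0, 0, -0.004]}, {"delta_pos": [0, 0, -0.04], "rotation": [0, 0, 0]}, {"delta_pos": [0, 0, -0.035], "rotation": [0, 0, 0]}, {"delta_pos": [0, 0, -0.025], "rotation": [0, 0, 0]}, {"delta_pos": [0, 0, 0], "rotation": [0, 0, 0]}], jaw=1)

```text
time_s: 6.75
tcp_pos: [527.9, 178.7, 37.5]
tcp_rot: [-1.693, -2.638, 0.011]
ft_force: [-0.3, -0.9, 0.9]
grip_width: 0.993
grip_force: 0.0
```

```bash
python3 -c "
from h import *
s=status.get_state(); print(s['tcp_pos'],s['tcp_rot'],s['ft_force'],s['grip_width'])"
```

```text
[527.89695272 178.70165034  37.54963198] [-1.69285018 -2.63790072  0.01094031] [-0.30699483 -0.91539994  0.86536201] 0.9933442473803276
```

>>> move_arm(motion=[{"delta_pos": [0.002, 0.001, -0.014], "rotation": [0, 0, 0]}, {"delta_pos": [0.001, 0, -0.01], "rotation": [0, 0, 0]}, {"delta_pos": [0, 0, 0], "rotation": [0, 0, 0]}, {"delta_pos": [0, 0, 0], "rotation": [0, 0, 0]}], jaw=1)

```text
time_s: 7.15
tcp_pos: [536.0, 180.3, 18.7]
tcp_rot: [1.697, 2.643, 0.001]
ft_force: [-0.4, 0.0, 0.4]
grip_width: 0.997
grip_force: 0.0
```

>>> move_arm(motion=[{"delta_pos": [0, 0, -0.005], "rotation": [0, 0, 0]}, {"delta_pos": [0, 0, 0], "rotation": [0, 0, 0]}, {"delta_pos": [0, 0, 0], "rotation": [0, 0, 0]}, {"delta_pos": [0, 0, 0], "rotation": [0, 0, 0]}, {"delta_pos": [0, 0, 0], "rotation": [0, 0, 0]}])

```text
time_s: 7.65
tcp_pos: [535.5, 180.2, 13.4]
tcp_rot: [1.698, 2.643, 0.0]
ft_force: [0.3, -0.5, 0.3]
grip_width: 1.0
grip_force: 0.0
```

>>> move_arm(motion=[{"delta_pos": [-0.003, -0.001, -0.002], "rotation": [0, 0, 0]}, {"delta_pos": [0, 0, 0], "rotation": [0, 0, 0]}])

```text
time_s: 7.85
tcp_pos: [531.5, 179.0, 10.7]
tcp_rot: [-1.697, -2.643, 0.002]
ft_force: [0.3, 0.0, -0.4]
grip_width: 0.999
grip_force: 0.0
```

>>> move_arm(motion=[{"delta_pos": [0, 0, 0], "rotation": [0, 0, 0]}, {"delta_pos": [0, 0, 0], "rotation": [0, 0, 0]}, {"delta_pos": [0, 0, 0], "rotation": [0, 0, 0]}, {"delta_pos": [0, 0, 0], "rotation": [0, 0, 0]}, {"delta_pos": [0, 0, 0], "rotation": [0, 0, 0]}], jaw=0.4, newtons=35)

```text
time_s: 8.35
tcp_pos: [532.7, 179.2, 11.4]
tcp_rot: [1.697, 2.643, 0.001]
ft_force: [0.2, 0.2, 1.5]
grip_width: 0.52
grip_force: 36.7
```

>>> move_arm(motion=[{"delta_pos": [0, 0, 0], "rotation": [0, 0, 0]}, {"delta_pos": [0, 0, 0], "rotation": [0, 0, 0]}])

```text
time_s: 8.55
tcp_pos: [532.7, 179.2, 11.4]
tcp_rot: [1.697, 2.643, 0.001]
ft_force: [1.0, -0.0, 1.4]
grip_width: 0.518
grip_force: 36.7
```

>>> move_arm(motion=[{"delta_pos": [0, 0, 0.002], "rotation": [0, 0, 0]}, {"delta_pos": [0.01, -0.022, 0], "rotation": [0, 0, 0]}, {"delta_pos": [0.011, -0.023, 0], "rotation": [0, 0, 0]}, {"delta_pos": [0.01, -0.022, 0], "rotation": [0, 0, 0]}, {"delta_pos": [0.004, -0.008, 0], "rotation": [0, 0, 0]}])

```text
time_s: 9.05
tcp_pos: [567.9, 102.5, 13.0]
tcp_rot: [1.7, 2.642, -0.0]
ft_force: [-0.5, 0.9, -0.9]
grip_width: 0.522
grip_force: 36.4
```

>>> move_arm(motion=[{"delta_pos": [0, 0, 0], "rotation": [0, 0, 0]}, {"delta_pos": [0, 0, 0], "rotation": [0, 0, 0]}])

```text
time_s: 9.25
tcp_pos: [566.7, 104.7, 12.8]
tcp_rot: [-1.697, -2.642, 0.0]
ft_force: [0.2, -0.6, -2.4]
grip_width: 0.523
grip_force: 36.4
```

>>> move_arm(motion=[{"delta_pos": [0, 0, 0.04], "rotation": [0, 0, 0]}, {"delta_pos": [0, 0, 0.045], "rotation": [0, 0, 0]}, {"delta_pos": [0, -0.01, 0.045], "rotation": [0, 0, 0.12]}, {"delta_pos": [-0.005, -0.01, 0.01], "rotation": [0, 0, 0.13]}, {"delta_pos": [-0.005, -0.01, 0], "rotation": [0, 0, 0.13]}])

```text
time_s: 9.75
tcp_pos: [559.3, 75.4, 157.1]
tcp_rot: [1.155, 2.915, 0.005]
ft_force: [0.2, -1.1, -1.9]
grip_width: 0.519
grip_force: 36.5
```

>>> move_arm(motion=[{"delta_pos": [-0.005, -0.01, 0], "rotation": [0, 0, 0.13]}, {"delta_pos": [-0.005, -0.01, 0], "rotation": [0, 0, 0.13]}, {"delta_pos": [-0.005, -0.015, 0], "rotation": [0, 0, 0.13]}, {"delta_pos": [-0.005, -0.015, 0], "rotation": [0, 0, 0.13]}, {"delta_pos": [-0.005, -0.015, 0], "rotation": [0, 0, 0.13]}])

```text
time_s: 10.25
tcp_pos: [531.3, 10.1, 152.7]
tcp_rot: [-0.164, -3.136, -0.001]
ft_force: [0.4, -0.2, -1.1]
grip_width: 0.521
grip_force: 36.4
```

>>> move_arm(motion=[{"delta_pos": [0, 0, 0], "rotation": [0, 0, 0.11]}, {"delta_pos": [0, 0, 0], "rotation": [0, 0, 0]}, {"delta_pos": [0, 0, 0], "rotation": [0, 0, 0]}, {"delta_pos": [0, 0, 0], "rotation": [0, 0, 0]}])

```text
time_s: 10.65
tcp_pos: [532.2, 10.0, 153.0]
tcp_rot: [-0.004, -3.141, -0.0]
ft_force: [-1.0, -0.9, -1.5]
grip_width: 0.524
grip_force: 36.5
```

Run:
```python
from h import *
s=status.get_state();print(s['tcp_pos'],s['tcp_rot'],s['joint_pos'],s['grip_force'])
r=cv2.Rodrigues(s['tcp_rot'])[0]; print('yaw',np.arctan2(r[1,1],r[0,1]),r[:,2])
im=snap('wrist','w4'); a=snap('scene','s4')
for p in [(592,-66,34),(442,-66,34),(442,-156,34),(442,-66,0),(592,-11,28)]: print(p,proj(im,p).round(),im['frame'][tuple(np.clip(proj(im,p)[::-1].astype(int),0,[479,639]))])
```

```text
[532.2027422   9.9734204 153.0318502] [-3.55418638e-03 -3.14128928e+00 -3.80053357e-04] [-1.13269354e-01  1.03198560e-01  1.89895034e+00  2.27544350e-04
  1.13977028e+00 -1.68189790e+00] 36.45759165287018
yaw 1.5685334074825543 [-3.01061023e-04  2.42313472e-04 -9.99999925e-01]
(592, -66, 34) [217. 316.] [140 127 107]
(442, -66, 34) [196. 100.] [113 119 113]
(442, -156, 34) [ 51. 100.] [112 117 113]
(442, -66, 0) [211. 101.] [115 119 114]
(592, -11, 28) [291. 312.] [141 128 109]
```

View pics/w4.png

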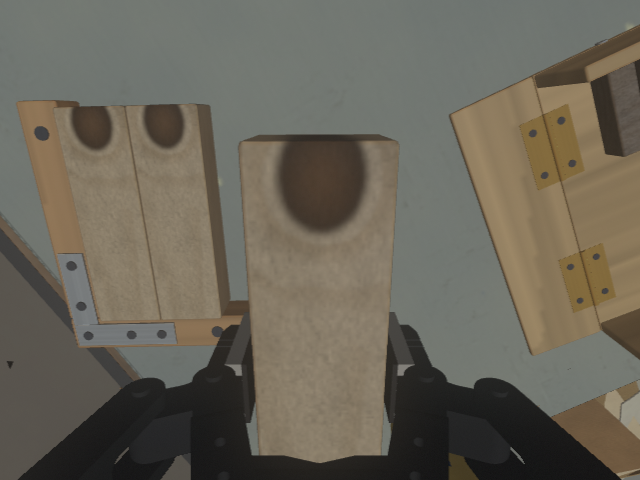

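The wrist view shows the row's top corners at (54,108), (197,104) and (98,321), with the outer edge from (197,104) to (229,317). The block is gripped straight, with its rear end at (241,140) to (398,140).

Run:
```python
from h import *
im=load('w4'); P=lambda p,z:plane(im,*p,z)[:2]
A,B,C,D=[P(p,34) for p in [(197,104),(229,317),(98,321),(54,108)]]
print(A,B,C,D,np.linalg.norm(B-A),np.linalg.norm(A-D))
for d in (B-A,C-D): print('yaw',np.arctan2(d[1],d[0]))
for d in (A-D,B-C): print('yaw',np.arctan2(-d[0],d[1]))
E,F=[P(p,153-11.4+41) for p in [(241,142),(397,141)]]; print('held rear',E,F)
print('batten',P((245,318),28))
```

```text
[444.59011821 -65.83453515] [592.81739706 -56.87540865] [ 596.13886984 -154.45532766] [ 446.90867613 -154.9979062 ] 148.4977849719106 89.19351123901961
yaw 0.06036837855440654
yaw 0.003635833575789103
yaw 0.025997621212796515
yaw 0.034025350084468886
held rear [457.41263748 -11.72226856] [457.15398334  31.44567559]
batten [596.94144609 -46.33948593]
```

>>> move_arm(motion=[{"delta_pos": [-0.01, -0.012, -0.03], "rotation": [0, 0, 0.03]}, {"delta_pos": [-0.009, -0.012, -0.03], "rotation": [0, 0, 0]}, {"delta_pos": [0, 0, -0.04], "rotation": [0, 0, 0]}, {"delta_pos": [0, 0, -0.025], "rotation": [0, 0, 0]}, {"delta_pos": [0, 0, 0], "rotation": [0, 0, 0]}])

```text
time_s: 11.25
tcp_pos: [509.1, -14.1, 24.1]
tcp_rot: [0.043, -3.132, -0.003]
ft_force: [-0.6, -0.2, -1.2]
grip_width: 0.518
grip_force: 36.4
```

>>> move_arm(motion=[{"delta_pos": [0, 0, 0], "rotation": [0, 0, 0]}, {"delta_pos": [0, 0, 0], "rotation": [0, 0, 0]}, {"delta_pos": [0, 0, 0], "rotation": [0, 0, 0]}])

```text
time_s: 11.55
tcp_pos: [515.5, -15.0, 30.3]
tcp_rot: [-0.045, 3.137, -0.001]
ft_force: [0.0, 0.2, -0.9]
grip_width: 0.522
grip_force: 36.4
```

Run:
```python
from h import *
s=status.get_state();print(s['tcp_pos'],s['tcp_rot'],s['ft_force'])
```

```text
[515.49787879 -15.0493064   30.28589011] [-4.45283462e-02  3.13705368e+00 -1.24056218e-03] [ 0.01717292  0.21419296 -0.94551383]
```

>>> move_arm(motion=[{"delta_pos": [-0.001, 0, -0.012], "rotation": [0, 0, 0]}, {"delta_pos": [0, 0, -0.008], "rotation": [0, 0, 0]}, {"delta_pos": [0, 0, -0.003], "rotation": [0, 0, 0]}, {"delta_pos": [0, 0, 0], "rotation": [0, 0, 0]}, {"delta_pos": [0, 0, 0], "rotation": [0, 0, 0]}])

```text
time_s: 12.05
tcp_pos: [512.1, -14.8, 4.7]
tcp_rot: [0.044, -3.141, -0.0]
ft_force: [-0.1, 0.5, -1.0]
grip_width: 0.522
grip_force: 36.5
```

>>> move_arm(motion=[{"delta_pos": [0, 0, 0], "rotation": [0, 0, 0]}, {"delta_pos": [0, 0, 0], "rotation": [0, 0, 0]}])

```text
time_s: 12.25
tcp_pos: [512.3, -14.8, 5.0]
tcp_rot: [0.044, -3.141, -0.0]
ft_force: [-0.2, 0.4, -1.5]
grip_width: 0.52
grip_force: 36.5
```

>>> move_arm(motion=[{"delta_pos": [0, 0, 0], "rotation": [0, 0, 0]}, {"delta_pos": [0, 0, 0], "rotation": [0, 0, 0]}, {"delta_pos": [0, 0, 0], "rotation": [0, 0, 0]}], jaw=0.64)

```text
time_s: 12.55
tcp_pos: [512.6, -14.9, 5.4]
tcp_rot: [-0.044, 3.141, -0.0]
ft_force: [-0.9, -0.2, 0.7]
grip_width: 0.642
grip_force: 0.0
```

>>> move_arm(motion=[{"delta_pos": [0, 0, 0.015], "rotation": [0, 0, 0]}, {"delta_pos": [0, 0, 0.02], "rotation": [0, 0, 0]}, {"delta_pos": [0, 0, 0.03], "rotation": [0, 0, 0]}, {"delta_pos": [0, 0, 0.03], "rotation": [0, 0, 0]}, {"delta_pos": [0, 0, 0], "rotation": [0, 0, 0]}])

```text
time_s: 13.05
tcp_pos: [517.0, -15.6, 106.3]
tcp_rot: [-0.044, 3.13, -0.003]
ft_force: [1.4, -0.6, 0.3]
grip_width: 0.644
grip_force: 0.0
```

>>> move_arm(motion=[{"delta_pos": [-0.003, 0.024, 0], "rotation": [0, 0, 0]}, {"delta_pos": [0, 0.025, 0], "rotation": [0, 0, 0]}, {"delta_pos": [0, 0, 0], "rotation": [0, 0, 0]}, {"delta_pos": [0, 0, 0], "rotation": [0, 0, 0]}, {"delta_pos": [0, 0, 0], "rotation": [0, 0, 0]}], jaw=0)

```text
time_s: 13.55
tcp_pos: [509.3, 33.6, 100.1]
tcp_rot: [0.044, -3.141, 0.001]
ft_force: [-0.3, -0.0, 0.1]
grip_width: -0.0
grip_force: 0.0
```

Run:
```python
from h import *
s=status.get_state();print(s['tcp_pos'],s['grip_width'])
```

```text
[509.29642774  33.58976813 100.07470338] -0.00018475945802197505
```

>>> move_arm(motion=[{"delta_pos": [0.003, 0, -0.03], "rotation": [0, 0, 0]}, {"delta_pos": [0, 0, -0.03], "rotation": [0, 0, 0]}, {"delta_pos": [0, 0, -0.025], "rotation": [0, 0, 0]}, {"delta_pos": [0, 0, 0], "rotation": [0, 0, 0]}, {"delta_pos": [0, 0, 0], "rotation": [0, 0, 0]}])

```text
time_s: 14.05
tcp_pos: [512.1, 33.5, 14.9]
tcp_rot: [0.043, -3.14, 0.0]
ft_force: [0.1, 0.6, -0.5]
grip_width: 0.004
grip_force: 0.0
```

>>> move_arm(motion=[{"delta_pos": [0, -0.006, 0], "rotation": [0, 0, 0]}, {"delta_pos": [0, -0.006, 0], "rotation": [0, 0, 0]}, {"delta_pos": [0, -0.006, 0], "rotation": [0, 0, 0]}, {"delta_pos": [0, -0.006, 0], "rotation": [0, 0, 0]}, {"delta_pos": [0, 0, 0], "rotation": [0, 0, 0]}])

```text
time_s: 14.55
tcp_pos: [512.9, 9.2, 15.7]
tcp_rot: [-0.043, 3.14, -0.001]
ft_force: [0.0, 0.1, 0.1]
grip_width: 0.002
grip_force: 0.0
```

Run:
```python
from h import *
s=status.get_state();print(s['tcp_pos'],s['grip_force'],s['ft_force'])
```

```text
[512.87231541   9.16351844  15.72583743] 0.0 [0.04763103 0.0831312  0.14224975]
```

>>> move_arm(motion=[{"delta_pos": [0, -0.004, 0], "rotation": [0, 0, 0]}, {"delta_pos": [0, -0.003, 0], "rotation": [0, 0, 0]}, {"delta_pos": [0, -0.003, 0], "rotation": [0, 0, 0]}, {"delta_pos": [0, 0, 0], "rotation": [0, 0, 0]}])

```text
time_s: 14.95
tcp_pos: [512.4, -0.2, 15.1]
tcp_rot: [0.044, -3.141, 0.001]
ft_force: [0.2, 0.1, -0.0]
grip_width: 0.0
grip_force: 0.0
```

>>> move_arm(motion=[{"delta_pos": [0, -0.001, 0], "rotation": [0, 0, 0]}, {"delta_pos": [0, -0.001, 0], "rotation": [0, 0, 0]}])

```text
time_s: 15.15
tcp_pos: [512.3, -1.8, 15.0]
tcp_rot: [0.045, -3.141, -0.0]
ft_force: [-0.6, 1.7, 0.2]
grip_width: -0.001
grip_force: 0.4
```

Run:
```python
from h import *
s=status.get_state();print(s['tcp_pos'],s['grip_force'],s['ft_force'])
# scene: outer block-3 side vs row, hue mask of wood near row
im=snap('scene','s5'); w=snap('wrist','w5')
for u,v in [proj(w,(439,y,34)) for y in (-110,-66,-20,-10)]: print(u,v)
```

```text
[512.25759483  -1.76846614  15.03479505] 0.4467453248798847 [-0.62095409  1.73420855  0.17707066]
-32.35324434706928 133.71548296752536
114.58968647596473 138.31527781325508
267.13119192574544 143.0903263752901
300.1473555712544 144.12384039676607
```

>>> move_arm(motion=[{"delta_pos": [0, -0.001, 0], "rotation": [0, 0, 0]}, {"delta_pos": [0, 0, 0], "rotation": [0, 0, 0]}])

```text
time_s: 15.45
tcp_pos: [512.3, -2.9, 15.1]
tcp_rot: [0.044, -3.141, 0.0]
ft_force: [0.3, -0.1, -0.0]
grip_width: -0.003
grip_force: 0.2
```

>>> move_arm(motion=[{"delta_pos": [0, -0.001, 0], "rotation": [0, 0, 0]}, {"delta_pos": [0, 0, 0], "rotation": [0, 0, 0]}])

```text
time_s: 15.65
tcp_pos: [512.3, -3.9, 15.1]
tcp_rot: [0.044, -3.141, 0.0]
ft_force: [-0.7, 1.1, -0.4]
grip_width: -0.001
grip_force: 0.2
```

>>> move_arm(motion=[{"delta_pos": [0, -0.001, 0], "rotation": [0, 0, 0]}, {"delta_pos": [0, 0, 0], "rotation": [0, 0, 0]}])

```text
time_s: 15.85
tcp_pos: [512.4, -5.0, 15.2]
tcp_rot: [0.044, -3.141, 0.0]
ft_force: [1.7, 0.6, 0.8]
grip_width: -0.001
grip_force: 0.2
```

>>> move_arm(motion=[{"delta_pos": [0, -0.001, 0], "rotation": [0, 0, 0]}, {"delta_pos": [0, 0, 0], "rotation": [0, 0, 0]}])

```text
time_s: 16.05
tcp_pos: [512.4, -5.9, 15.2]
tcp_rot: [-0.044, 3.141, -0.0]
ft_force: [0.6, 1.0, 0.4]
grip_width: 0.004
grip_force: 0.2
```

Run:
```python
from h import *
w=load('w5')['frame'].astype(int)
# scan rows across seam between blocks: r-b along lines
for v in (165,190,220,250):
    print(v,[tuple(w[v,u]) for u in range(60,330,9)])
```

```text
165 [(np.int64(69), np.int64(57), np.int64(46)), (np.int64(66), np.int64(55), np.int64(44)), (np.int64(65), np.int64(55), np.int64(45)), (np.int64(119), np.int64(109), np.int64(92)), (np.int64(133), np.int64(122), np.int64(103)), (np.int64(120), np.int64(108), np.int64(89)), (np.int64(120), np.int64(107), np.int64(85)), (np.int64(86), np.int64(75), np.int64(60)), (np.int64(127), np.int64(113), np.int64(93)), (np.int64(131), np.int64(117), np.int64(97)), (np.int64(135), np.int64(122), np.int64(102)), (np.int64(128), np.int64(116), np.int64(99)), (np.int64(68), np.int64(58), np.int64(48)), (np.int64(67), np.int64(54), np.int64(43)), (np.int64(74), np.int64(59), np.int64(47)), (np.int64(76), np.int64(61), np.int64(47)), (np.int64(80), np.int64(64), np.int64(50)), (np.int64(77), np.int64(61), np.int64(48)), (np.int64(74), np.int64(60), np.int64(47)), (np.int64(70), np.int64(58), np.int64(47)), (np.int64(65), np.int64(55), np.int64(45)), (np.int64(119), np.int64(108), np.int64(92)), (np.int64(130), np.int64(119), np.int64(101)), (np.int64(127), np.int64(114), np.int64(94)), (np.int64(88),
[... 3713 characters left out ...]
(np.int64(136), np.int64(124), np.int64(104)), (np.int64(137), np.int64(125), np.int64(106)), (np.int64(143), np.int64(130), np.int64(111)), (np.int64(142), np.int64(129), np.int64(110)), (np.int64(137), np.int64(125), np.int64(106)), (np.int64(136), np.int64(125), np.int64(106)), (np.int64(134), np.int64(123), np.int64(104)), (np.int64(135), np.int64(123), np.int64(104)), (np.int64(139), np.int64(127), np.int64(108)), (np.int64(134), np.int64(120), np.int64(97)), (np.int64(87), np.int64(76), np.int64(63)), (np.int64(116), np.int64(120), np.int64(113)), (np.int64(115), np.int64(120), np.int64(113)), (np.int64(115), np.int64(119), np.int64(114)), (np.int64(115), np.int64(120), np.int64(114))]
```

```bash
cat > gap.py <<'E'
from h import *
import sys
n=sys.argv[1]; w=snap('wrist',n); f=cv2.GaussianBlur(w['frame'],(3,3),0).astype(int)
s=status.get_state(); print(s['tcp_pos'].round(1),s['ft_force'].round(1),s['grip_force'])
for x in (470,490,500):
    o=''
    ys=np.arange(-80,5,.5); uv=[proj(w,(x,y,34)) for y in ys]
    g=[f[int(round(v)),int(round(u)),0] if 0<=u<640 and 0<=v<480 else -1 for u,v in uv]
    print(x,[(float(y),int(q)) for y,q in zip(ys,g) if -1<q<112])
# -x end edges at several y
for y in (-120,-100,-85,-75,-55,-45,-35,-28):
    xs=np.arange(425,470,.5); c=[]
    for x in xs:
        u,v=proj(w,(x,y,34))
        c.append(f[int(round(v)),int(round(u))] if 0<=u<640 and 0<=v<480 else np.zeros(3))
    d=np.array([int(q[0])-int(q[2]) for q in c]); i=np.argmax(d>8); print('end',y,xs[i],d[i])
E
python3 gap.py w6
```

```text
[512.4  -5.9  15.2] [ 0.   0.3 -1. ] 0.1962893083691597
470 [(-20.5, 90), (-20.0, 88), (-19.5, 87), (-19.0, 86), (-18.5, 88), (-18.0, 106)]
490 [(-65.0, 110), (-20.0, 89), (-19.5, 87), (-19.0, 86), (-18.5, 84), (-18.0, 85), (-17.5, 100), (-17.0, 106), (-16.5, 108), (-16.0, 109), (-15.5, 109), (-15.0, 109), (-14.5, 110), (-14.0, 110), (-13.5, 110), (-13.0, 110), (-12.5, 110), (-12.0, 111), (-11.5, 111), (-11.0, 111), (-10.5, 111), (-10.0, 110), (-9.5, 110), (-9.0, 111), (-8.5, 110), (-8.0, 110), (-7.5, 110), (-7.0, 110), (-6.5, 110), (-6.0, 110), (-5.5, 111), (-5.0, 111), (-4.5, 110), (-4.0, 110), (-3.5, 110), (-3.0, 110), (-2.5, 111), (-2.0, 111), (-1.5, 111), (-1.0, 111), (-0.5, 111), (0.0, 111), (0.5, 111), (1.0, 111), (1.5, 111), (2.0, 111), (2.5, 110), (3.0, 110), (3.5, 110), (4.0, 111), (4.5, 111)]
500 [(-20.0, 91), (-19.5, 86), (-19.0, 85), (-18.5, 84), (-18.0, 83), (-17.5, 78), (-17.0, 71), (-16.5, 62), (-16.0, 63), (-15.5, 63), (-15.0, 62), (-14.5, 62), (-14.0, 62), (-13.5, 62), (-13.0, 63), (-12.5, 68), (-12.0, 68), (-11.5, 68), (-11.0, 68), (-10.5, 68), (-10.0, 68), (-9.5, 68), (-9.0, 67), (-8.5, 66), (-8.0, 50), (-7.5, 41), (-7.0, 39), (-6.5, 39), (-6.0, 39), (-5.5, 39), (-5.0, 45), (-4.5, 64), (-4.0, 67), (-3.5, 67), (-3.0, 67), (-2.5, 67), (-2.0, 67), (-1.5, 67), (-1.0, 67), (-0.5, 65), (0.0, 58), (0.5, 41), (1.0, 41), (1.5, 41), (2.0, 41), (2.5, 41), (3.0, 41), (3.5, 41), (4.0, 47), (4.5, 62)]
end -120 425.0 0
end -100 442.5 19
end -85 442.0 9
end -75 442.0 9
end -55 435.5 11
end -45 435.0 11
end -35 435.0 11
end -28 434.5 10
```

>>> move_arm(motion=[{"delta_pos": [0, 0.006, 0.01], "rotation": [0, 0, 0]}, {"delta_pos": [0, 0, 0.05], "rotation": [0, 0, 0]}, {"delta_pos": [-0.035, -0.014, 0.01], "rotation": [0, 0, 0]}, {"delta_pos": [-0.035, -0.014, 0], "rotation": [0, 0, 0]}, {"delta_pos": [-0.035, -0.015, 0], "rotation": [0, 0, 0]}])

```text
time_s: 16.6
tcp_pos: [407.5, -43.1, 86.8]
tcp_rot: [-0.047, 3.138, -0.002]
ft_force: [-0.0, -0.8, 0.3]
grip_width: -0.003
grip_force: 0.0
```

>>> move_arm(motion=[{"delta_pos": [0, 0, 0], "rotation": [0, 0, 0]}, {"delta_pos": [0, 0, 0], "rotation": [0, 0, 0]}, {"delta_pos": [0, 0, 0], "rotation": [0, 0, 0]}])

```text
time_s: 16.9
tcp_pos: [409.1, -42.9, 86.2]
tcp_rot: [-0.045, 3.138, -0.001]
ft_force: [0.4, -0.2, 1.0]
grip_width: -0.002
grip_force: 0.0
```

>>> move_arm(motion=[{"delta_pos": [0, 0, -0.03], "rotation": [0, 0, 0]}, {"delta_pos": [0, 0, -0.025], "rotation": [0, 0, 0]}, {"delta_pos": [0, 0, -0.015], "rotation": [0, 0, 0]}, {"delta_pos": [0, 0, 0], "rotation": [0, 0, 0]}, {"delta_pos": [0, 0, 0], "rotation": [0, 0, 0]}])

```text
time_s: 17.4
tcp_pos: [408.5, -42.7, 15.4]
tcp_rot: [-0.046, 3.141, -0.0]
ft_force: [0.7, -0.5, 0.3]
grip_width: -0.001
grip_force: 0.0
```

>>> move_arm(motion=[{"delta_pos": [0.005, 0, 0], "rotation": [0, 0, 0]}, {"delta_pos": [0.004, 0, 0], "rotation": [0, 0, 0]}, {"delta_pos": [0.004, 0, 0], "rotation": [0, 0, 0]}, {"delta_pos": [0.003, 0, 0], "rotation": [0, 0, 0]}, {"delta_pos": [0, 0, 0], "rotation": [0, 0, 0]}])

```text
time_s: 17.9
tcp_pos: [424.3, -43.0, 15.6]
tcp_rot: [-0.044, 3.14, -0.001]
ft_force: [-0.0, -0.2, -0.0]
grip_width: 0.001
grip_force: 0.0
```

>>> move_arm(motion=[{"delta_pos": [0.002, 0, 0], "rotation": [0, 0, 0]}, {"delta_pos": [0.002, 0, 0], "rotation": [0, 0, 0]}, {"delta_pos": [0, 0, 0], "rotation": [0, 0, 0]}])

```text
time_s: 18.2
tcp_pos: [427.4, -42.8, 15.1]
tcp_rot: [0.044, -3.141, -0.0]
ft_force: [-0.3, -0.2, -0.4]
grip_width: -0.001
grip_force: 0.1
```

>>> move_arm(motion=[{"delta_pos": [0.001, 0, 0], "rotation": [0, 0, 0]}, {"delta_pos": [0.001, 0, 0], "rotation": [0, 0, 0]}, {"delta_pos": [0, 0, 0], "rotation": [0, 0, 0]}])

```text
time_s: 18.5
tcp_pos: [429.5, -42.8, 15.1]
tcp_rot: [-0.044, 3.141, 0.0]
ft_force: [-0.7, -0.1, -0.1]
grip_width: -0.003
grip_force: 0.2
```

>>> move_arm(motion=[{"delta_pos": [0.001, 0, 0], "rotation": [0, 0, 0]}, {"delta_pos": [0, 0, 0], "rotation": [0, 0, 0]}])

```text
time_s: 18.7
tcp_pos: [430.5, -42.9, 15.2]
tcp_rot: [-0.044, 3.141, 0.0]
ft_force: [0.5, -0.5, -0.8]
grip_width: -0.002
grip_force: 0.2
```

>>> move_arm(motion=[{"delta_pos": [0.001, 0, 0], "rotation": [0, 0, 0]}, {"delta_pos": [0, 0, 0], "rotation": [0, 0, 0]}])

```text
time_s: 18.9
tcp_pos: [431.6, -42.9, 15.2]
tcp_rot: [-0.044, 3.141, -0.0]
ft_force: [-0.9, -0.5, -0.0]
grip_width: -0.0
grip_force: 0.2
```

>>> move_arm(motion=[{"delta_pos": [0.001, 0, 0], "rotation": [0, 0, 0]}, {"delta_pos": [0, 0, 0], "rotation": [0, 0, 0]}])

```text
time_s: 19.1
tcp_pos: [432.1, -42.8, 15.1]
tcp_rot: [0.044, -3.14, -0.0]
ft_force: [-2.2, 0.0, 1.0]
grip_width: 0.0
grip_force: 1.0
```

```bash
python3 gap.py w7 | grep -v "^4[79]0\|^500"
```

```text
[432.1 -42.8  15.1] [-1.9 -1.1  1. ] 0.9853689093142748
end -120 427.0 9
end -100 426.0 15
end -85 427.5 9
end -75 430.5 9
end -55 425.0 0
end -45 425.0 2
end -35 425.0 0
end -28 425.0 19
```

>>> move_arm(motion=[{"delta_pos": [0.001, 0, 0], "rotation": [0, 0, 0]}, {"delta_pos": [0, 0, 0], "rotation": [0, 0, 0]}])

```text
time_s: 19.35
tcp_pos: [432.1, -42.7, 14.9]
tcp_rot: [0.045, -3.138, -0.0]
ft_force: [-4.8, -1.3, 4.5]
grip_width: -0.004
grip_force: 2.5
```

>>> move_arm(motion=[{"delta_pos": [0.001, 0, 0], "rotation": [0, 0, 0]}, {"delta_pos": [0, 0, 0], "rotation": [0, 0, 0]}])

```text
time_s: 19.55
tcp_pos: [432.1, -42.7, 14.7]
tcp_rot: [0.045, -3.136, -0.001]
ft_force: [-6.0, -0.6, 5.4]
grip_width: -0.003
grip_force: 3.5
```

>>> move_arm(motion=[{"delta_pos": [-0.008, 0, 0], "rotation": [0, 0, 0]}, {"delta_pos": [0, 0, 0.03], "rotation": [0, 0, 0]}, {"delta_pos": [0, 0, 0.035], "rotation": [0, 0, 0]}, {"delta_pos": [0.03, 0.018, 0], "rotation": [0, 0, 0]}, {"delta_pos": [0.03, 0.018, 0], "rotation": [0, 0, 0]}])

```text
time_s: 20.05
tcp_pos: [489.4, -7.0, 82.9]
tcp_rot: [-0.041, 3.133, -0.002]
ft_force: [-0.0, -0.1, 0.5]
grip_width: -0.002
grip_force: 0.0
```

>>> move_arm(motion=[{"delta_pos": [0.03, 0.018, 0], "rotation": [0, 0, 0]}, {"delta_pos": [0, 0, 0], "rotation": [0, 0, 0]}, {"delta_pos": [0, 0, 0], "rotation": [0, 0, 0]}, {"delta_pos": [0, 0, 0], "rotation": [0, 0, 0]}])

```text
time_s: 20.45
tcp_pos: [515.2, 10.9, 79.6]
tcp_rot: [0.044, -3.14, -0.0]
ft_force: [-0.2, 0.3, -0.5]
grip_width: 0.0
grip_force: 0.0
```

```bash
python3 gap.py w8 | cut -c1-400
```

```text
[515.1  10.8  79.6] [ 0.3 -0.1  0.4] 0.0
470 [(-48.0, 110), (-47.5, 105), (-47.0, 101), (-46.5, 95), (-46.0, 90), (-45.5, 87), (-45.0, 85), (-44.5, 84), (-44.0, 83), (-43.5, 90), (-43.0, 89), (-42.5, 89), (-42.0, 90), (-41.5, 90), (-41.0, 92), (-40.5, 95), (-40.0, 98), (-39.5, 101), (-39.0, 105), (-38.5, 109), (-21.0, 105), (-20.5, 90), (-20.0, 86), (-19.5, 85), (-19.0, 85), (-18.5, 85), (-18.0, 84), (-17.5, 83), (-17.0, 85), (-16.5, 96)
490 [(-65.0, 111), (-20.0, 104), (-19.5, 91), (-19.0, 86), (-18.5, 86), (-18.0, 85), (-17.5, 85), (-17.0, 85), (-16.5, 89), (-16.0, 98), (-15.5, 107), (-15.0, 110), (-14.5, 110), (-14.0, 110), (-13.5, 111), (-13.0, 111), (-12.5, 111), (-10.5, 111), (-10.0, 111), (-9.5, 111), (-9.0, 111), (-8.5, 111), (-8.0, 111), (-7.5, 110), (-7.0, 110), (-6.5, 110), (-6.0, 110), (-5.5, 110), (-5.0, 110), (-4.5, 
500 [(-65.0, 111), (-64.5, 109), (-20.0, 106), (-19.5, 91), (-19.0, 86), (-18.5, 85), (-18.0, 85), (-17.5, 85), (-17.0, 85), (-16.5, 86), (-16.0, 92), (-15.5, 102), (-15.0, 109), (-14.5, 111), (-14.0, 111), (-13.5, 111), (-13.0, 110), (-12.5, 110), (-12.0, 110), (-11.5, 110), (-11.0, 110), (-10.5, 109), (-10.0, 109), (-9.5, 109), (-9.0, 109), (-8.5, 109), (-8.0, 109), (-7.5, 109), (-7.0, 109), (-6
end -120 444.0 9
end -100 444.0 15
end -85 443.5 11
end -75 443.0 9
end -55 443.0 12
end -45 442.5 10
end -35 442.5 9
end -28 442.0 10
```

>>> move_arm(motion=[{"delta_pos": [0, 0, -0.03], "rotation": [0, 0, 0]}, {"delta_pos": [0, 0, -0.025], "rotation": [0, 0, 0]}, {"delta_pos": [0, 0, -0.01], "rotation": [0, 0, 0]}, {"delta_pos": [0, 0, 0], "rotation": [0, 0, 0]}, {"delta_pos": [0, 0, 0], "rotation": [0, 0, 0]}])

```text
time_s: 21.0
tcp_pos: [516.6, 10.8, 15.7]
tcp_rot: [-0.043, 3.141, -0.0]
ft_force: [0.0, -0.5, -0.3]
grip_width: 0.002
grip_force: 0.0
```

>>> move_arm(motion=[{"delta_pos": [0, -0.005, 0], "rotation": [0, 0, 0]}, {"delta_pos": [0, -0.005, 0], "rotation": [0, 0, 0]}, {"delta_pos": [0, -0.004, 0], "rotation": [0, 0, 0]}, {"delta_pos": [0, -0.002, 0], "rotation": [0, 0, 0]}, {"delta_pos": [0, 0, 0], "rotation": [0, 0, 0]}])

```text
time_s: 21.5
tcp_pos: [516.6, -5.3, 15.4]
tcp_rot: [-0.043, 3.141, -0.0]
ft_force: [0.7, -0.4, 0.0]
grip_width: 0.005
grip_force: 0.0
```

>>> move_arm(motion=[{"delta_pos": [0, -0.001, 0], "rotation": [0, 0, 0]}, {"delta_pos": [0, 0, 0], "rotation": [0, 0, 0]}])

```text
time_s: 21.7
tcp_pos: [516.4, -5.8, 15.2]
tcp_rot: [-0.044, 3.141, 0.0]
ft_force: [-0.1, 0.4, -0.3]
grip_width: 0.003
grip_force: 0.1
```

>>> move_arm(motion=[{"delta_pos": [0, -0.001, 0], "rotation": [0, 0, 0]}, {"delta_pos": [0, 0, 0], "rotation": [0, 0, 0]}])

```text
time_s: 21.9
tcp_pos: [516.5, -6.3, 15.2]
tcp_rot: [-0.044, 3.141, 0.002]
ft_force: [0.5, 2.8, 0.2]
grip_width: 0.001
grip_force: 1.5
```

>>> move_arm(motion=[{"delta_pos": [0, -0.001, 0], "rotation": [0, 0, 0]}, {"delta_pos": [0, 0, 0], "rotation": [0, 0, 0]}])

```text
time_s: 22.1
tcp_pos: [516.6, -6.4, 15.2]
tcp_rot: [-0.043, 3.141, 0.004]
ft_force: [1.3, 6.1, 1.2]
grip_width: 0.003
grip_force: 3.2
```

>>> move_arm(motion=[{"delta_pos": [0, 0.008, 0], "rotation": [0, 0, 0]}, {"delta_pos": [0, 0.006, 0.02], "rotation": [0, 0, 0]}, {"delta_pos": [0, 0, 0.045], "rotation": [0, 0, 0]}, {"delta_pos": [0, 0, 0.045], "rotation": [0, 0, 0]}, {"delta_pos": [0, 0, 0.03], "rotation": [0, 0, 0]}])

```text
time_s: 22.6
tcp_pos: [517.6, 5.9, 158.4]
tcp_rot: [-0.045, 3.138, -0.003]
ft_force: [0.9, -0.2, -0.9]
grip_width: -0.002
grip_force: 0.0
```

>>> move_arm(motion=[{"delta_pos": [0, 0, 0], "rotation": [0, 0, 0]}, {"delta_pos": [0, 0, 0], "rotation": [0, 0, 0]}, {"delta_pos": [0, 0, 0], "rotation": [0, 0, 0]}, {"delta_pos": [0, 0, 0], "rotation": [0, 0, 0]}, {"delta_pos": [0, 0, 0], "rotation": [0, 0, 0]}])

```text
time_s: 23.1
tcp_pos: [515.2, 6.2, 153.4]
tcp_rot: [0.044, -3.138, -0.0]
ft_force: [-0.1, -0.3, 0.0]
grip_width: 0.0
grip_force: 0.0
```

```bash
python3 gap.py w9 | cut -c1-330
python3 - <<'E'
from h import *
w=load('w9'); f=cv2.GaussianBlur(w['frame'],(3,3),0).astype(int)[:,:,0]
for x in (455,480,500,520): # seam depth: minimum brightness near expected seams
    for a,b in ((-115,-105),(-70,-60)):
        g=[(int(f[int(round(v)),int(round(u))]),round(float(y),1)) for y in np.arange(a,b,.4) for u,v in [proj(w,(x,y,34))] if 0<=u<640 and 0<=v<480]
        print(x,(a,b),sorted(g)[:3],np.median([q[0] for q in g]) if g else None)
# gap at the batten: profile along x, each block
for y in (-40,-85):
    print(y,[int(f[int(round(v)),int(round(u))]) for x in np.arange(580,606,1) for u,v in [proj(w,(x,y,34))] if 0<=u<640 and 0<=v<480])
E
```

```text
[515.5   6.2 153.7] [-0.3 -0.2  0.1] 0.0
470 [(-66.0, 109), (-48.5, 109), (-48.0, 103), (-47.5, 103), (-47.0, 96), (-46.5, 91), (-46.0, 88), (-45.5, 88), (-45.0, 86), (-44.5, 84), (-44.0, 82), (-43.5, 82), (-43.0, 81), (-42.5, 81), (-42.0, 82), (-41.5, 84), (-41.0, 84), (-40.5, 88), (-40.0, 93), (-39.5, 98), (-39.0, 98), (-38.5, 104), (-38.0, 109), (-21.0, 93), (-20.5,
490 [(-21.0, 108), (-20.5, 91), (-20.0, 91), (-19.5, 85), (-19.0, 86), (-18.5, 93), (-18.0, 93), (-17.5, 103), (-17.0, 109), (-16.5, 110), (-16.0, 110), (-15.5, 111), (-15.0, 111), (-14.5, 111), (-14.0, 111), (-13.5, 111), (-13.0, 111), (-12.5, 111), (-12.0, 111), (-11.5, 111), (-11.0, 111), (-10.5, 110), (-10.0, 110), (-9.5, 11
500 [(-20.5, 96), (-20.0, 96), (-19.5, 86), (-19.0, 86), (-18.5, 91), (-18.0, 91), (-17.5, 101), (-17.0, 108), (-16.5, 110), (-16.0, 110), (-15.5, 110), (-15.0, 110), (-14.5, 110), (-14.0, 110), (-13.5, 110), (-13.0, 109), (-12.5, 109), (-12.0, 109), (-11.5, 109), (-11.0, 110), (-10.5, 110), (-10.0, 110), (-9.5, 110), (-9.0, 110
end -120 444.5 12
end -100 444.0 9
end -85 444.0 13
end -75 443.0 
[... 170 characters left out ...]
11, -67.2), (111, -66.8)] 126.0
480 (-115, -105) [(116, -111.0), (116, -110.6), (119, -111.4)] 132.0
480 (-70, -60) [(112, -66.0), (112, -65.6), (119, -66.8)] 134.0
500 (-115, -105) [(119, -110.6), (119, -110.2), (124, -109.8)] 132.0
500 (-70, -60) [(117, -65.2), (117, -64.8), (121, -66.0)] 132.0
520 (-115, -105) [(121, -109.8), (121, -109.4), (124, -110.6)] 133.0
520 (-70, -60) [(114, -64.8), (114, -64.4), (121, -65.6)] 132.0
-40 [132, 129, 129, 128, 127, 127, 129, 131, 131, 131, 132, 132, 133, 132, 128, 129, 133, 136, 137, 137, 137, 137, 136, 135, 133, 132]
-85 [131, 130, 130, 129, 128, 128, 128, 130, 131, 131, 132, 133, 133, 134, 128, 128, 132, 134, 135, 136, 137, 136, 136, 136, 136, 135]
```

The new seam looks like the existing seam between the first two blocks, and the batten-end profiles match too. All three ends are in line. I'm handing in.

```bash
python3 -c "
from rig import ticket
print(ticket.job_done())"
```

```text
the job is handed in; nothing more can be done
None
```

The long block was slid out of the tray mouth and laid flat as third in the row, side tight against its neighbour and end against the back batten; the flap was left down, and the job was handed in after about 23 s.

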